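Line up the glass jars by height along the peg tray

TASK

Stand the four glass jars upright on the four cork discs of the wooden peg tray, one centred on each disc, stepping down in order of height: the tallest on the disc nearest the grey caddy, the shortest at the other end beside the white pot. Set each jar down without dropping it or tipping it over, and leave the caddy and the pot where they are.

Things in the scene. Friction and masses are not known exactly. Their poses are not given: they have to be found in the camera images.
- jar_small: Round green-tinted glass jar with an aluminium twist cap and a blank paper band, the smallest and shortest of the four: 40 mm diameter over its whole height including the cap, 54 mm tall in all, loose, standing upright on the shelf at the start. Origin: centre of its underside; z up its axis.
- jar_medium: Round green-tinted glass jar with an aluminium twist cap and a blank paper band, the second shortest of the four: 46 mm diameter over its whole height including the cap, 72 mm tall in all, loose, standing upright on the shelf at the start. Origin: centre of its underside; z up its axis.
- jar_large: Round green-tinted glass jar with an aluminium twist cap and a blank paper band, the second tallest of the four: 50 mm diameter over its whole height including the cap, 90 mm tall in all, loose, standing upright on the shelf at the start. Origin: centre of its underside; z up its axis.
- jar_tallest: Round green-tinted glass jar with an aluminium twist cap and a blank paper band, the largest and tallest of the four: 56 mm diameter over its whole height including the cap, 110 mm tall in all, loose, standing upright on the shelf at the start. Origin: centre of its underside; z up its axis.
- mark_1: Flat fixed pale cork disc, 60 mm diameter, 3 mm thick, at the left (+y) end of the row of four, 82 mm apart, on the dark brown wooden peg tray. Origin: centre of its underside, 14 mm above the shelf (its top is at 17 mm). y axis along the row to the left, x across it, z up. The tray is a fixed board 85 x 360 x 14 mm; a pale dowel peg 14 mm thick stands 26 mm above it 44 mm beyond each end disc.
- mark_2: Flat fixed pale cork disc, 60 mm diameter, 3 mm thick, second from the left of the row of four, 82 mm apart, on the dark brown wooden peg tray. Origin: centre of its underside, 14 mm above the shelf (its top is at 17 mm). y axis along the row to the left, x across it, z up.
- mark_3: Flat fixed pale cork disc, 60 mm diameter, 3 mm thick, third from the left of the row of four, 82 mm apart, on the dark brown wooden peg tray. Origin: centre of its underside, 14 mm above the shelf (its top is at 17 mm). y axis along the row to the left, x across it, z up.
- mark_4: Flat fixed pale cork disc, 60 mm diameter, 3 mm thick, at the right (-y) end of the row of four, 82 mm apart, on the dark brown wooden peg tray. Origin: centre of its underside, 14 mm above the shelf (its top is at 17 mm). y axis along the row to the left, x across it, z up.
- caddy: Grey plastic caddy with a domed lid and a black press button, 116 x 156 mm, 158 mm tall, loose (0.8 kg), standing shut beyond one end of the tray, left (+y) or right (-y) varying from start to start. Leave it alone. Origin: centre of its underside.
- pot: White ceramic lidded pot with a wooden knob, 100 mm diameter, 125 mm tall, loose (0.7 kg), standing beyond the other end of the tray. Leave it alone. Origin: centre of its underside.
Mind the look-alikes: they are no part of the job. Leave any purple look-alike of the jar_small alone. What is shaped like the jar_medium but pink is not meant.

How it is judged:
At the end, for the whole second after the job is handed in: Every jar stands upright (within 0.1 rad), released and at rest on its own cork disc, its centre within 12 mm of the disc's centre and its foot on the disc (no more than 5 mm above its top); counted from the caddy's end of the row the jars are tallest, second tallest, second shortest, shortest (((world y of caddy above 0 m and horizontal distance between jar_tallest and mark_1 below 0.012 m and z of jar_tallest in the frame of mark_1 between -0.002 and 0.008 m and angle between each of jar_tallest, jar_large, jar_medium, jar_small's own z axis and vertical below 0.1 rad and horizontal distance between jar_large and mark_2 below 0.012 m and z of jar_large in the frame of mark_2 between -0.002 and 0.008 m and horizontal distance between jar_medium and mark_3 below 0.012 m and z of jar_medium in the frame of mark_3 between -0.002 and 0.008 m and horizontal distance between jar_small and mark_4 below 0.012 m and z of jar_small in the frame of mark_4 between -0.002 and 0.008 m) or (world y of caddy below 0 m and horizontal distance between jar_small and mark_1 below 0.012 m and z of jar_small in the frame of mark_1 between -0.002 and 0.008 m and angle between each of jar_small, jar_medium, jar_large, jar_tallest's own z axis and vertical below 0.1 rad and horizontal distance between jar_medium and mark_2 below 0.012 m and z of jar_medium in the frame of mark_2 between -0.002 and 0.008 m and horizontal distance between jar_large and mark_3 below 0.012 m and z of jar_large in the frame of mark_3 between -0.002 and 0.008 m and horizontal distance between jar_tallest and mark_4 below 0.012 m and z of jar_tallest in the frame of mark_4 between -0.002 and 0.008 m)) and linear speed of each of jar_tallest, jar_large, jar_medium, jar_small below 0.02 m/s); the robot touches nothing.
It fails at once if the caddy or the pot is moved by more than 20 mm (distance of any of caddy, pot from where it was at the start of the episode above 0.02 m).
It fails at once if a jar is tipped more than 40 degrees (angle between any of jar_tallest, jar_large, jar_medium, jar_small's own z axis and vertical above 0.7 rad).
It fails at once if a jar is dropped or knocked flying: it moves faster than 0.7 m/s out of the fingers (a fall of about 25 mm) ((linear speed of jar_tallest above 0.7 m/s and contact force between the fingers and jar_tallest below 0.05 N) or (linear speed of jar_large above 0.7 m/s and contact force between the fingers and jar_large below 0.05 N) or (linear speed of jar_medium above 0.7 m/s and contact force between the fingers and jar_medium below 0.05 N) or (linear speed of jar_small above 0.7 m/s and contact force between the fingers and jar_small below 0.05 N)).
It also fails if it takes over 112 s, if anything falls off the work surface, if the arm or the gripper's body presses on something with over 40 N, if the wrist force passes 120 N, or if a joint passes its speed limit or range.

ROBOT

A 6-joint arm with a two-finger parallel gripper is mounted at the origin on the work surface. World frame = base frame: x ahead of the robot, y to its left, z up, the work surface at z = 0. Lengths are in m, angles in rad, forces in N, time in s.
With the tool pointing down it reaches from about 0.325 to 0.775 m from the base axis. Payload 5.5 kg.
Tool frame: the origin (TCP) lies at the very end of the fingers, on their centre line; the grasp point (between the pads) lies behind it (ctrl.grip_depth is the z of the grasp point in the tool frame, in m); z points along the fingers, y is the direction in which the jaws open and shut (so a half turn about z gives the same grasp; the last joint's range is limited). The gripper opens to 85 mm and grips with 20 to 120 N. Pads are 22 mm wide; open, the fingers measure 114 mm over their backs; the gripper's body (76 mm by 85 mm) begins 54 mm behind the grasp point. The pads swing forward as they close: fully open they stand 13 mm farther back than shut.
Start: joints at [1.1, 0.091, 1.231, -0, 1.82, -0.057], TCP at [0.241, 0.549, 0.209] pointing down, gripper open.
Joint ranges: [-2.87, 2.87], [-0.86, 2.18], [0.17, 2.46], [-1.51, 4.65], [0.06, 2.69], [-2.65, 2.65]. Speed limits (rad/s): [2.57, 2.57, 3.01, 3.14, 3.14, 3.14].

INTERFACE

Orientations are given as a 3x3 rotation matrix whose columns are the frame's x, y, z axes.
In Python, from bench import ctrl, imaging gives the robot as it stands.
- The arm moves only by the shell command python3 -m creep 'ROWS' [OPENING]. ROWS is JSON, a list of rows, each a list of 6 numbers: the shift along the tool's x, y, z in cm, then the turn, a rotation vector about the tool's x, y, z in degrees. In form: [[x, y, z, rx, ry, rz], ...]. A call has exactly 8 rows; each row shifts and turns the pose as measured when the row begins, along the tool's axes as they then stand; what a row does not reach is not made up. A row lasts 1/12 s, in which the tool goes at most 41.7 mm and 7.16 degrees, less where a joint would pass 70% of its speed; a pose out of reach is approached as far as the arm can. A call is refused whole if a number of a shift passes 4.17 or a number of a turn 7.16, either way. A call with a gripper value outside its range is refused whole. OPENING is the closure, from -1 (fully open) to 1 (shut), so that 0 is half open, set as the call begins (- or left out, the last holds). The fingers move at their own pace and stop on an object; the grip force is fixed at half the most. Time passes only in rows, so rows that do not move let the fingers close, or fill a call up. It gives the time, the measured TCP pose, the force and the opening at its end, in the units of the state.
- ctrl.observe(): the state, without advancing time (a new reading comes with each control period).
- imaging.get_image(name): name is "side" or "top"; returns a dict with "color" (384x512x3 uint8, red, green, blue), "fx", "fy", "cx", "cy" (pixels), "eye" and "orientation" of the camera in the world. Camera axes: x right, y down, z forward; pixel columns grow to the right and rows downward; lengths in m; the calibration is good to about 2 mm. A picture is of the moment at which its call begins. There is no depth.
- ctrl.close_job(): hands the job in, once; it reports no verdict.
The state is a dict: "t": time; "q": joint angles; "qvel": joint speeds; "joint_torque": joint torques, N m; "position": TCP position; "tcp_rot": TCP orientation; "contact_force": force on the tool from outside, world axes, zero at the start; "wrist_torque": the same for the moment, N m; "gripper_width": finger opening in m.
Only numpy, scipy, OpenCV 4.12 (cv2) and the standard library are available. Lean on these libraries where they do the work, as an engineer would, in place of code of your own. Each camera call takes 0.05 s, during which the arm holds its last target.

## Working session

There is one attempt and no reset: what is moved stays moved. The work goes in short steps, Python scripts to look and compute and a shell command to move; the robot and the scene stay as the last step left them, time stands still between calls to the robot, and variables do not carry over. Pictures are saved under pics/ and viewed, and the job is handed in when it is done.

```bash
ls; mkdir -p pics
python3 - <<'E'
from bench import ctrl, imaging
import cv2, numpy as np
s=ctrl.observe(); print({k:np.round(v,3).tolist() for k,v in s.items()}, ctrl.grip_depth)
for n in ("side","top"):
    d=imaging.get_image(n); cv2.imwrite(f"pics/{n}0.png",d["color"][:,:,::-1]); print(n,{k:np.round(v,3).tolist() for k,v in d.items() if k!="color"})
E
```

```text
pics
{'t': 0.0, 'q': [1.1, 0.092, 1.232, -0.0, 1.82, -0.057], 'qvel': [0.002, 0.001, -0.001, -0.001, -0.0, -0.001], 'joint_torque': [-0.0, -45.873, -41.802, -0.0, 0.012, -0.0], 'position': [0.241, 0.549, 0.208], 'tcp_rot': [[-0.916, 0.402, -0.001], [0.402, 0.916, -0.002], [0.0, -0.002, -1.0]], 'contact_force': [0.164, 0.557, 0.476], 'wrist_torque': [0.003, 0.026, -0.01], 'gripper_width': 0.085} -0.0187
side {'fx': 465.461, 'fy': 465.461, 'cx': 258.661, 'cy': 197.778, 'eye': [0.065, -0.631, 1.002], 'orientation': [[0.813, -0.459, 0.359], [-0.583, -0.625, 0.52], [-0.015, -0.631, -0.775]]}
top {'fx': 435.653, 'fy': 435.653, 'cx': 258.383, 'cy': 196.046, 'eye': [0.258, -0.005, 1.232], 'orientation': [[-0.001, -0.977, 0.212], [-1.0, 0.002, 0.003], [-0.003, -0.212, -0.977]]}
```

View pics/top0.png

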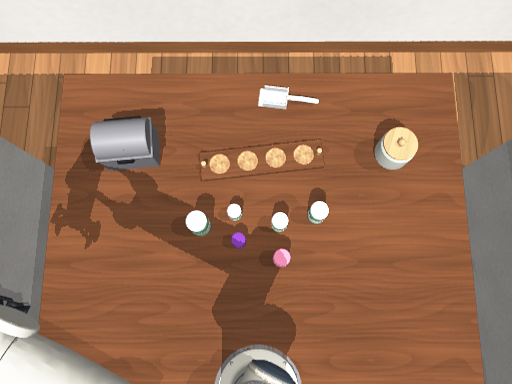

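View pics/side0.png

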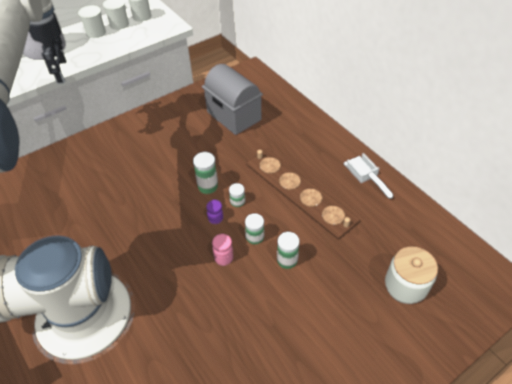

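Top view: the caddy is at the left, (126,142), which is +y, and the pot is at (397,147). The white-capped green jars are at (197,221), (234,211), (280,221) and (319,211). The look-alikes are purple at (238,240) and pink at (282,258). The discs run from (219,163) to (303,154). Next I measure these and check an enlarged crop.

```bash
cat > h.py <<'E'
from bench import ctrl, imaging
import cv2, numpy as np
def ray(d,u,v,z):
    r=np.array(d["orientation"])@np.array([(u-d["cx"])/d["fx"],(v-d["cy"])/d["fy"],1]); e=np.array(d["eye"])
    return e+r*(z-e[2])/r[2]
def proj(d,p):
    c=np.array(d["orientation"]).T@(np.array(p)-np.array(d["eye"])); return d["fx"]*c[0]/c[2]+d["cx"], d["fy"]*c[1]/c[2]+d["cy"]
def blobs(mask,amin,amax):
    n,l,st,c=cv2.connectedComponentsWithStats(mask.astype(np.uint8)); out=[]
    for i in range(1,n):
        if amin<=st[i,4]<=amax: out.append((c[i],st[i]))
    return out
E
python3 - <<'E'
from h import *
d=imaging.get_image("top"); im=d["color"]; hsv=cv2.cvtColor(im,cv2.COLOR_RGB2HSV)
cv2.imwrite("pics/crop0.png",cv2.resize(im[130:280,170:350,::-1],None,fx=4,fy=4,interpolation=cv2.INTER_CUBIC))
m=(hsv[...,1]<40)&(hsv[...,2]>190); m[:130]=0; m[290:]=0
for c,s in blobs(m,60,900): print("cap",c.round(1),s)
m=(hsv[...,0]>8)&(hsv[...,0]<25)&(hsv[...,2]>150)&(hsv[...,1]>60); m[:130]=0;m[185:]=0
for c,s in blobs(m,10,900): print("disc",c.round(1),s,ray(d,*c,0.017).round(4))
d=imaging.get_image("side"); im=d["color"]; hsv=cv2.cvtColor(im,cv2.COLOR_RGB2HSV)
cv2.imwrite("pics/crop1.png",cv2.resize(im[130:280,180:360,::-1],None,fx=4,fy=4,interpolation=cv2.INTER_CUBIC))
E
```

```text
cap [118.2 139.9] [ 91 131  55  18 746]
cap [393.9 159.6] [381 142  33  27 198]
cap [319.4 210. ] [311 201  18  20 271]
cap [233.8 210.5] [227 204  15  14 162]
cap [195.9 220.6] [186 210  21  22 356]
cap [279.7 220.3] [272 212  17  19 226]
disc [ 21.7 138.2] [ 20 130   4  18  33] [0.6977 0.6958 0.017 ]
disc [ 35.4 142.3] [ 25 130  21  30 453] [0.6849 0.654  0.017 ]
disc [ 48.5 138.3] [ 46 130   6  16  45] [0.6973 0.6167 0.017 ]
disc [ 55.  136.9] [ 54 130   3  16  20] [0.7015 0.598  0.017 ]
disc [ 74.8 131.4] [ 59 130  31   4 107] [0.7187 0.5411 0.017 ]
disc [216.  131.5] [166 130  94   7 271] [0.7172 0.1239 0.017 ]
disc [298. 130.] [289 130  19   1  19] [ 0.7213 -0.1181  0.017 ]
disc [347.3 130.6] [309 130  67   4 123] [ 0.719  -0.2633  0.017 ]
disc [477.8 138.5] [476 130   4  20  32] [ 0.6935 -0.6448  0.017 ]
disc [495.9 135.7] [493 130   6  16  48] [ 0.702  -0.6987  0.017 ]
disc [506.  134.8] [501 130  11  13 103] [ 0.7049 -0.7287  0.017 ]
disc [361.7 135. ] [355 133  15   4  28] [ 0.7051 -0.305   0.017 ]
disc [ 61.2 135.8] [ 58 135   9   2  12] [0.7051 0.5799 0.017 ]
disc [188.1 
[... 1174 characters left out ...]
73.3] [101 171  23   5  67] [0.5901 0.4223 0.017 ]
disc [362.5 170. ] [358 170  10   1  10] [ 0.5985 -0.3019  0.017 ]
disc [152.  173.4] [148 173  10   2  15] [0.5896 0.3063 0.017 ]
disc [277.1 180.2] [207 173 153  12 765] [ 0.5685 -0.0548  0.017 ]
disc [383. 173.] [378 173  11   1  11] [ 0.5894 -0.3605  0.017 ]
disc [112.9 177.9] [100 176  28   4  82] [0.5763 0.4186 0.017 ]
disc [156.8 178.2] [153 177   8   3  12] [0.5751 0.2919 0.017 ]
disc [413.6 182.2] [368 178  95   7 386] [ 0.5619 -0.4465  0.017 ]
disc [113.7 183. ] [ 98 181  33   4  97] [0.5613 0.4152 0.017 ]
disc [168.2 182.3] [156 181  25   4  47] [0.563  0.2583 0.017 ]
disc [193.5 184. ] [182 183  24   2  25] [0.558  0.1855 0.017 ]
```

Run:
```python
from h import *
a=cv2.imread("pics/crop0.png")
cv2.imwrite("pics/crop0s.png",a)
def run(n):
    d=imaging.get_image(n); im=d["color"]; hsv=cv2.cvtColor(im,cv2.COLOR_RGB2HSV).astype(int)
    pts = [(219,163),(247,160),(276,157),(303,154)] if n=="top" else [(270,165),(290,181),(311,197),(333,215)]
    m=(hsv[...,2]>175)&(hsv[...,0]>8)&(hsv[...,0]<25)&(hsv[...,1]>60)
    out=[]
    for c,s in blobs(m,60,700):
        if min(np.hypot(c[0]-p[0],c[1]-p[1]) for p in pts)<6:
            bb=(s[0]+s[2]/2-.5,s[1]+s[3]/2-.5)
            print(n,"disc",c.round(1),s,ray(d,*c,.017).round(4),ray(d,*bb,.017).round(4))
    m=(hsv[...,1]<45)&(hsv[...,2]>185)
    for c,s in blobs(m,60,900):
        if n=="side": 
            print(n,"white",c.round(1),s)
    return d
d=run("top"); run("side")
for nm,c,h in (("small",(233.8,210.5),.054),("medium",(279.7,220.3),.072),("large",(319.4,210.),.09),("tallest",(195.9,220.6),.11)):
    print(nm,ray(d,*c,h).round(4))
```

```text
top disc [303.1 154.3] [293 144  21  21 325] [ 0.6463 -0.1314  0.017 ] [ 0.6472 -0.1311  0.017 ]
top disc [275.2 157.4] [265 147  21  21 330] [ 0.6372 -0.0501  0.017 ] [ 0.6383 -0.0495  0.017 ]
top disc [247.2 160.4] [237 150  21  21 334] [0.6281 0.0315 0.017 ] [0.6294 0.032  0.017 ]
top disc [219.1 163.6] [209 154  21  20 332] [0.6188 0.1128 0.017 ] [0.619  0.1132 0.017 ]
side disc [269.4 164.6] [260 158  20  15 236] [0.618  0.1108 0.017 ] [0.6173 0.1096 0.017 ]
side disc [289.4 180.3] [280 173  20  16 259] [0.6273 0.029  0.017 ] [0.6271 0.0283 0.017 ]
side disc [310.7 196.9] [301 189  21  17 287] [ 0.637  -0.0528  0.017 ] [ 0.6374 -0.0535  0.017 ]
side disc [334.3 215. ] [323 206  27  20 349] [ 0.6477 -0.1371  0.017 ] [ 0.6501 -0.1411  0.017 ]
side white [ 3.  10.2] [  0   0  10  29 168]
side white [203.3 160.1] [194 152  20  18 271]
side white [366.4 170.8] [344 154  49  44 611]
side white [236.  189.7] [229 184  15  14 155]
side white [253.8 221.4] [245 214  19  17 246]
side white [287.8 241.2] [278 232  21  20 333]
side white [ 84.1 283.3] [ 69 249  26  55 670]
side white [406.3 286.7] [391 260  43  41 580]
small [0.4735 0.0665 0.054 ]
medium [ 0.4432 -0.0585  0.072 ]
large [ 0.4679 -0.1636  0.09  ]
tallest [0.4367 0.1616 0.11  ]
```

View pics/crop0.png

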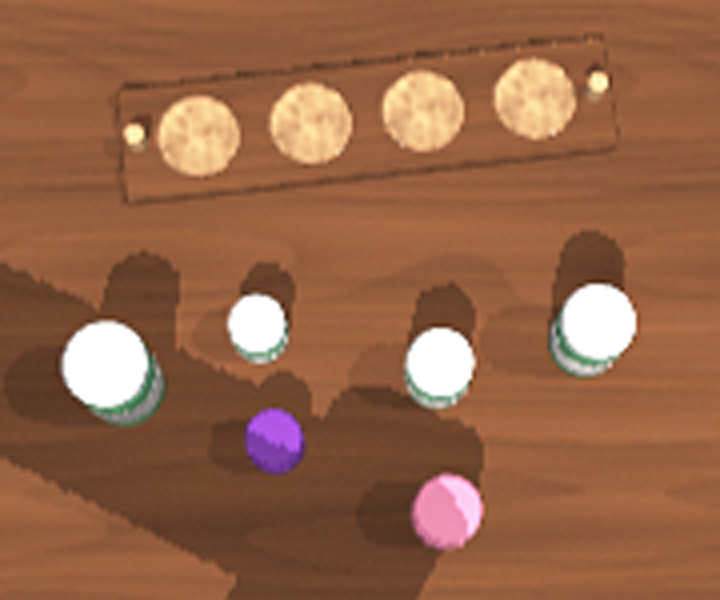

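View pics/crop1.png

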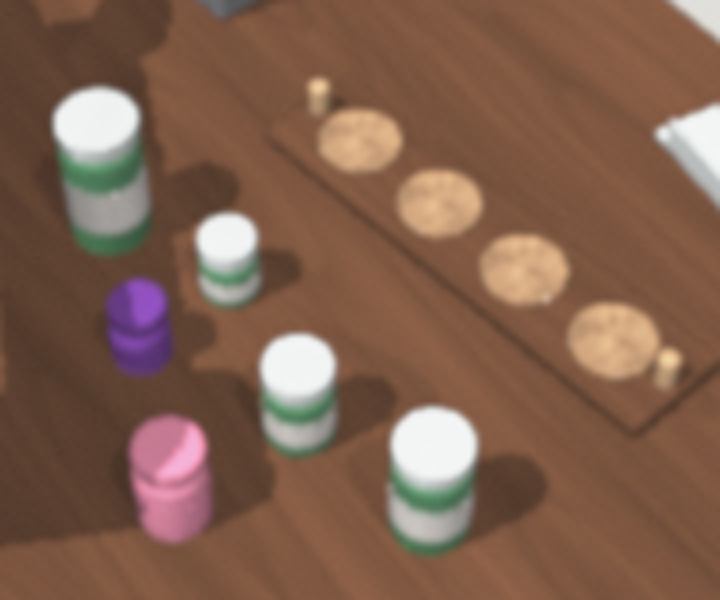

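The identities are clear. Tallest is the widest cap, top (196,221). Small is (234,210), medium (280,220) and large (319,210), and all four are green with white caps. Purple (238,240) and pink (282,258) are left alone. The caddy is at +y, so the order is tallest on mark_1, large on mark_2, medium on mark_3 and small on mark_4. The jaws will work across the row.

```bash
cat > go.py <<'E'
# delta from current pose to target x y z (m), in tool axes cm + rotvec deg; jaws (tool y) across the row
import sys; from h import *
from scipy.spatial.transform import Rotation as R
T={"tallest":(.4362,.1606),"large":(.4674,-.1646),"medium":(.4427,-.0595),"small":(.473,.0655),
"m1":(.6184,.1118),"m2":(.6276,.0303),"m3":(.6368,-.0512),"m4":(.646,-.1326)}
s=ctrl.observe(); p=np.array(s["position"]); A=np.array(s["tcp_rot"])
x,y=T[sys.argv[1]]; z=float(sys.argv[2])
ty=np.array([.994,.112,0]); ty/=np.linalg.norm(ty); tz=np.array([0,0,-1.]); D=np.c_[np.cross(ty,tz),ty,tz]
print("pos",p.round(4),"shift cm",(A.T@(np.array([x,y,z])-p)*100).round(2),"rot",np.degrees(R.from_matrix(A.T@D).as_rotvec()).round(1),"w",round(float(s["gripper_width"]),4),"F",np.round(s["contact_force"],1),"t",round(float(s["t"]),2))
E
python3 -m creep '[[0,0,0,0,0,7],[0,0,0,0,0,7],[0,0,0,0,0,7],[0,0,0,0,0,7],[0,0,0,0,0,7],[0,0,0,0,0,7],[0,0,0,0,0,7],[0,0,0,0,0,7]]' -1; python3 go.py tallest 0.19
```

```text
t: 0.97
position: [0.241, 0.549, 0.2075]
tcp_rot: [[-0.156, 0.988, -0.001], [0.988, 0.156, -0.002], [-0.002, -0.001, -1.0]]
contact_force: [-0.6, 0.0, -0.2]
gripper_width: 0.0851
pos [0.241  0.549  0.2075] shift cm [-41.41  13.2    1.81] rot [-0.1  0.1  2.6] w 0.0851 F [-0.6  0.  -0.2] t 0.97
```

```bash
python3 -m creep '[[-3.8,1.2,0,0,0,0],[-3.8,1.2,0,0,0,0],[-3.8,1.2,0,0,0,0],[-3.8,1.2,0,0,0,0],[-3.8,1.2,0,0,0,0],[-3.8,1.2,0,0,0,1],[-3.8,1.2,0,0,0,1],[-3.8,1.2,0,0,0,0.6]]'; python3 go.py tallest 0.19
```

```text
t: 1.63
position: [0.38, 0.2567, 0.203]
tcp_rot: [[-0.114, 0.993, -0.005], [0.993, 0.114, -0.005], [-0.004, -0.006, -1.0]]
contact_force: [1.5, -0.4, 0.0]
gripper_width: 0.0855
pos [0.38   0.2567 0.203 ] shift cm [-10.19   4.49   1.32] rot [-0.3  0.3  0.1] w 0.0855 F [ 1.5 -0.4  0. ] t 1.63
```

```bash
python3 -m creep '[[-2,0.9,0.2,0,0,0],[-2,0.9,0.2,0,0,0],[-2,0.9,0.2,0,0,0],[-2,0.9,0.2,0,0,0],[-1.4,0.6,0.2,-0.1,0.1,0],[-0.8,0.3,0.2,-0.1,0.1,0],[0,0,0,0,0,0],[0,0,0,0,0,0]]'; python3 go.py tallest 0.056
```

```text
t: 2.3
position: [0.4403, 0.1473, 0.192]
tcp_rot: [[-0.101, 0.995, 0.002], [0.995, 0.101, -0.002], [-0.002, 0.002, -1.0]]
contact_force: [-0.2, -0.0, -0.2]
gripper_width: 0.085
pos [0.4403 0.1473 0.192 ] shift cm [ 1.39 -0.3  13.6 ] rot [ 0.1  0.1 -0.6] w 0.085 F [-0.2 -0.  -0.2] t 2.3
```

```bash
python3 -m creep '[[0.5,-0.1,0,0,0,-0.3],[0.5,-0.1,0,0,0,-0.3],[0.3,-0.1,0,0,0,0],[0,0,1,0,0,0],[0,0,1,0,0,0],[0,0,1,0,0,0],[0,0,0.5,0,0,0],[0,0,0,0,0,0]]'; python3 go.py tallest 0.056
```

```text
t: 2.97
position: [0.4333, 0.1659, 0.1532]
tcp_rot: [[-0.12, 0.993, 0.002], [0.993, 0.12, -0.0], [-0.001, 0.002, -1.0]]
contact_force: [-0.8, -0.2, 0.3]
gripper_width: 0.0854
pos [0.4333 0.1659 0.1532] shift cm [-0.56  0.21  9.72] rot [0.1 0.  0.5] w 0.0854 F [-0.8 -0.2  0.3] t 2.97
```

Run:
```python
from h import *
d=imaging.get_image("side"); cv2.imwrite("pics/g1.png",cv2.resize(d["color"][80:280,120:360,::-1],None,fx=3,fy=3))
```

```text
(no output)
```

View pics/g1.png

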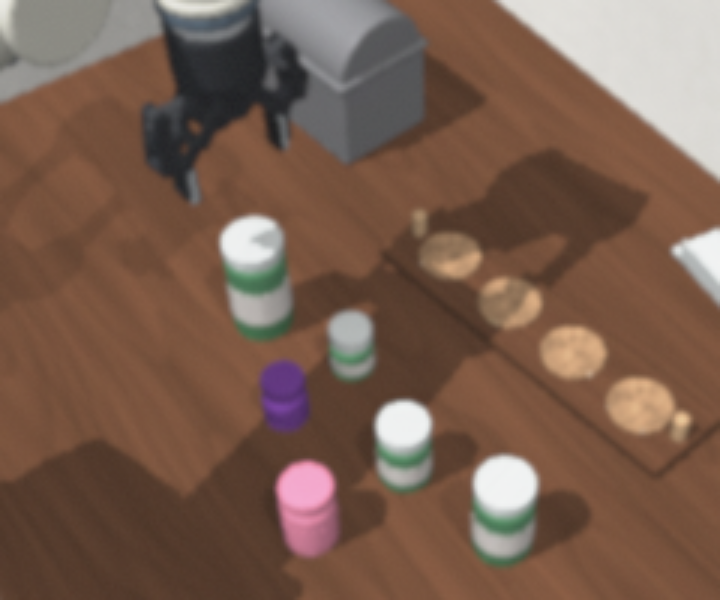

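The gripper is open over the tallest jar (crop 255,240), with a finger on each side across the row. I correct the offset and descend.

```bash
python3 -m creep '[[-0.2,0.1,0,0,0,0.3],[-0.2,0.1,0,0,0,0],[0,0,0,0,0,0],[0,0,0,0,0,0],[0,0,0,0,0,0],[0,0,0,0,0,0],[0,0,0,0,0,0],[0,0,0,0,0,0]]'; python3 go.py tallest 0.056
```

```text
t: 3.68
position: [0.4371, 0.1611, 0.1552]
tcp_rot: [[-0.113, 0.994, 0.004], [0.994, 0.113, 0.0], [-0.0, 0.004, -1.0]]
contact_force: [0.3, 0.1, 0.2]
gripper_width: 0.0852
pos [0.4371 0.1611 0.1552] shift cm [-0.04 -0.13  9.92] rot [0.2 0.  0.1] w 0.0852 F [0.3 0.1 0.2] t 3.68
```

```bash
python3 -m creep '[[0,-0.1,1.3,0.2,0,0],[0,0,1.3,0,0,0],[0,0,1.3,0,0,0],[0,0,1.3,0,0,0],[0,0,1.3,0,0,0],[0,0,1.3,0,0,0],[0,0,0.7,0,0,0],[0,0,0,0,0,0]]'; python3 go.py tallest 0.056
```

```text
t: 4.35
position: [0.4335, 0.1606, 0.0578]
tcp_rot: [[-0.113, 0.994, -0.005], [0.994, 0.113, -0.002], [-0.001, -0.005, -1.0]]
contact_force: [0.1, -0.2, 0.1]
gripper_width: 0.0853
pos [0.4335 0.1606 0.0578] shift cm [-0.03  0.27  0.18] rot [-0.3  0.1  0.1] w 0.0853 F [ 0.1 -0.2  0.1] t 4.35
```

```bash
python3 -m creep '[[0,0.2,0,-0.2,0,0],[0,0,0,0,0,0],[0,0,0,0,0,0],[0,0,0,0,0,0],[0,0,0,0,0,0],[0,0,0,0,0,0],[0,0,0,0,0,0],[0,0,0,0,0,0]]' 1; python3 go.py tallest 0.12
```

```text
t: 5.02
position: [0.4362, 0.161, 0.0587]
tcp_rot: [[-0.114, 0.994, 0.0], [0.994, 0.114, -0.001], [-0.001, 0.0, -1.0]]
contact_force: [0.2, 0.2, -1.3]
gripper_width: 0.0542
pos [0.4362 0.161  0.0587] shift cm [-0.04  0.   -6.13] rot [0.  0.  0.1] w 0.0542 F [ 0.2  0.2 -1.3] t 5.02
```

```bash
python3 -m creep '[[0,0,-0.4,0,0,0],[0,0,-0.8,0,0,0],[0,0,-1,0,0,0],[0,0,-1,0,0,0],[0,0,-1,0,0,0],[0,0,-0.6,0,0,0],[0,0,-0.3,0,0,0],[0,0,0,0,0,0]]'; python3 go.py m1 0.11
```

```text
t: 5.68
position: [0.4368, 0.1612, 0.1173]
tcp_rot: [[-0.114, 0.994, 0.003], [0.994, 0.114, 0.0], [-0.0, 0.003, -1.0]]
contact_force: [0.5, 0.3, -1.4]
gripper_width: 0.0549
pos [0.4368 0.1612 0.1173] shift cm [-6.97 17.48  0.79] rot [0.2 0.  0.1] w 0.0549 F [ 0.5  0.3 -1.4] t 5.68
```

```bash
python3 -m creep '[[-0.5,1.2,0,0,0,0],[-0.8,2,0,0,0,0],[-1,2.5,0,0,0,0],[-1,2.5,0,0,0,0],[-1,2.5,0,0,0,0],[-0.9,2,0,0,0,0],[-0.5,1.2,0,0,0,0],[-0.2,0.4,0,0,0,0]]'; python3 go.py m1 0.11
```

```text
t: 6.35
position: [0.5907, 0.118, 0.1164]
tcp_rot: [[-0.117, 0.993, 0.002], [0.993, 0.117, 0.001], [0.001, 0.002, -1.0]]
contact_force: [0.5, 0.3, -1.9]
gripper_width: 0.0546
pos [0.5907 0.118  0.1164] shift cm [-0.94  2.67  0.64] rot [ 0.1 -0.   0.3] w 0.0546 F [ 0.5  0.3 -1.9] t 6.35
```

```bash
python3 -m creep '[[-0.2,0.6,0,0,0,0.1],[-0.2,0.6,0,0,0,0.1],[-0.2,0.5,0,0,0,0],[-0.1,0.4,0.1,0,0,0],[-0.1,0.2,0.1,0,0,0],[0,0.1,0.1,0,0,0],[0,0,0,0,0,0],[0,0,0,0,0,0]]'; python3 go.py m1 0.078
python3 - <<'E'
from h import *
d=imaging.get_image("side"); cv2.imwrite("pics/g2.png",cv2.resize(d["color"][60:260,180:420,::-1],None,fx=3,fy=3))
E
```

```text
t: 7.02
position: [0.6156, 0.1133, 0.1118]
tcp_rot: [[-0.114, 0.994, -0.001], [0.994, 0.114, 0.001], [0.001, -0.001, -1.0]]
contact_force: [0.1, 0.7, -1.8]
gripper_width: 0.0543
pos [0.6156 0.1133 0.1118] shift cm [-0.19  0.27  3.38] rot [-0.1 -0.1  0.1] w 0.0543 F [ 0.1  0.7 -1.8] t 7.02
```

View pics/g2.png

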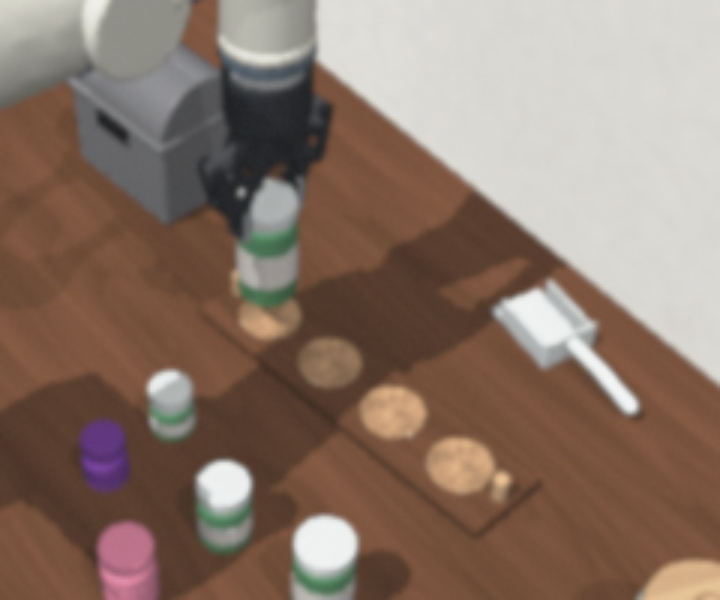

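The jar hangs upright over disc 1 (crop 268,300 above disc 268,318). I lower it slowly.

```bash
python3 -m creep '[[-0.1,0.1,0.4,0,0,0],[-0.1,0.1,0.5,0,0,0],[0,0.1,0.5,0,0,0],[0,0,0.5,0,0,0],[0,0,0.4,0,0,0],[0,0,0.3,0,0,0],[0,0,0.1,0,0,0],[0,0,0,0,0,0]]'; python3 go.py m1 0.0757
```

```text
t: 7.73
position: [0.618, 0.1117, 0.0812]
tcp_rot: [[-0.114, 0.993, -0.003], [0.993, 0.114, 0.001], [0.001, -0.003, -1.0]]
contact_force: [0.2, 0.4, -2.2]
gripper_width: 0.0546
pos [0.618  0.1117 0.0812] shift cm [0.   0.04 0.55] rot [-0.2 -0.1  0.1] w 0.0546 F [ 0.2  0.4 -2.2] t 7.73
```

```bash
python3 -m creep '[[0,0,0.1,-0.2,0,0],[0,0,0.1,0,0,0],[0,0,0.1,0,0,0],[0,0,0.1,0,0,0],[0,0,0.1,0,0,0],[0,0,0,0,0,0],[0,0,0,0,0,0],[0,0,0,0,0,0]]'; python3 go.py m1 0.0757
```

```text
t: 8.4
position: [0.6184, 0.1119, 0.0766]
tcp_rot: [[-0.114, 0.993, 0.003], [0.993, 0.114, 0.002], [0.001, 0.003, -1.0]]
contact_force: [-0.6, -0.5, -2.5]
gripper_width: 0.0547
pos [0.6184 0.1119 0.0766] shift cm [-0.01 -0.    0.09] rot [ 0.2 -0.1  0.1] w 0.0547 F [-0.6 -0.5 -2.5] t 8.4
```

```bash
python3 -m creep '[[0,0,0.1,0.2,0,0],[0,0,0.1,0,0,0],[0,0,0,0,0,0],[0,0,0,0,0,0],[0,0,0,0,0,0],[0,0,0,0,0,0],[0,0,0,0,0,0],[0,0,0,0,0,0]]'; python3 go.py m1 0.0757
```

```text
t: 9.07
position: [0.6186, 0.1119, 0.0747]
tcp_rot: [[-0.114, 0.993, -0.001], [0.993, 0.114, 0.001], [0.001, -0.001, -1.0]]
contact_force: [0.3, 0.4, -2.3]
gripper_width: 0.0546
pos [0.6186 0.1119 0.0747] shift cm [-0.01 -0.02 -0.1 ] rot [-0.  -0.1  0.1] w 0.0546 F [ 0.3  0.4 -2.3] t 9.07
```

```bash
python3 -m creep '[[0,0,0.1,0,0,0],[0,0,0.1,0,0,0],[0,0,0,0,0,0],[0,0,0,0,0,0],[0,0,0,0,0,0],[0,0,0,0,0,0],[0,0,0,0,0,0],[0,0,0,0,0,0]]'; python3 go.py m1 0.0757
```

```text
t: 9.73
position: [0.619, 0.112, 0.0744]
tcp_rot: [[-0.114, 0.993, 0.001], [0.993, 0.114, 0.002], [0.001, 0.001, -1.0]]
contact_force: [-0.1, 0.3, 0.9]
gripper_width: 0.0546
pos [0.619  0.112  0.0744] shift cm [-0.01 -0.06 -0.13] rot [ 0.1 -0.1  0.1] w 0.0546 F [-0.1  0.3  0.9] t 9.73
```

Contact is felt: the vertical force went from −2.3 to +0.9 N. I release and then lift.

```bash
python3 -m creep '[[0,0,0,0,0,0],[0,0,0,0,0,0],[0,0,0,0,0,0],[0,0,0,0,0,0],[0,0,0,0,0,0],[0,0,0,0,0,0],[0,0,0,0,0,0],[0,0,0,0,0,0]]' -1; python3 go.py m1 0.18
```

```text
t: 10.4
position: [0.6198, 0.112, 0.0749]
tcp_rot: [[-0.114, 0.993, 0.003], [0.993, 0.114, 0.002], [0.001, 0.004, -1.0]]
contact_force: [0.1, -0.1, -0.4]
gripper_width: 0.0852
pos [0.6198 0.112  0.0749] shift cm [ 1.000e-02 -1.100e-01 -1.051e+01] rot [ 0.2 -0.1  0.1] w 0.0852 F [ 0.1 -0.1 -0.4] t 10.4
```

```bash
python3 -m creep '[[0,-0.1,-1,0.2,0,0],[0,0,-1.5,0,0,0],[0,0,-1.5,0,0,0],[0,0,-1.5,0,0,0],[0,0,-1.5,0,0,0],[0,0,-1.5,0,0,0],[0,0,-1,0,0,0],[0,0,0,0,0,0]]'; python3 go.py large 0.18
```

```text
t: 11.07
position: [0.6177, 0.1116, 0.1778]
tcp_rot: [[-0.114, 0.993, -0.002], [0.993, 0.114, 0.001], [0.001, -0.002, -1.0]]
contact_force: [1.0, -0.6, 0.4]
gripper_width: 0.0854
pos [0.6177 0.1116 0.1778] shift cm [-25.72 -18.09  -0.22] rot [-0.1 -0.1  0.1] w 0.0854 F [ 1.  -0.6  0.4] t 11.07
```

```bash
python3 -m creep '[[-1.5,-2,0,0,0,0],[-2.5,-2.5,0,0,0,0],[-3.2,-2.5,0,0,0,0],[-3.4,-2.4,0,0,0,0],[-3.4,-2.2,0,0,0,0],[-3.4,-2,0,0,0,0],[-3,-1.5,0,0,0,0],[-2,-0.8,0,0,0,0]]'; python3 go.py large 0.18
```

```text
t: 11.73
position: [0.4803, -0.1323, 0.1732]
tcp_rot: [[-0.125, 0.992, -0.005], [0.992, 0.125, 0.003], [0.004, -0.005, -1.0]]
contact_force: [0.0, 0.7, -0.3]
gripper_width: 0.0858
pos [ 0.4803 -0.1323  0.1732] shift cm [-3.04 -1.69 -0.68] rot [-0.3 -0.2  0.8] w 0.0858 F [ 0.   0.7 -0.3] t 11.73
```

```bash
python3 -m creep '[[-0.6,-0.4,0,-0.1,-0.1,0.4],[-0.4,-0.4,0,-0.1,-0.1,0.2],[-0.3,-0.3,0,0,0,0],[-0.2,-0.2,0,0,0,0],[-0.1,-0.1,0,0,0,0],[0,0,0,0,0,0],[0,0,0,0,0,0],[0,0,0,0,0,0]]'; python3 go.py large 0.042
python3 - <<'E'
from h import *
d=imaging.get_image("top"); cv2.imwrite("pics/g3.png",cv2.resize(d["color"][120:280,170:370,::-1],None,fx=3.5,fy=3.5))
E
```

```text
t: 12.4
position: [0.4666, -0.1507, 0.1715]
tcp_rot: [[-0.113, 0.994, -0.003], [0.994, 0.113, 0.001], [0.002, -0.003, -1.0]]
contact_force: [0.4, 0.6, -0.4]
gripper_width: 0.0854
pos [ 0.4666 -0.1507  0.1715] shift cm [-1.42 -0.03 12.94] rot [-0.2 -0.1  0.1] w 0.0854 F [ 0.4  0.6 -0.4] t 12.4
```

View pics/g3.png

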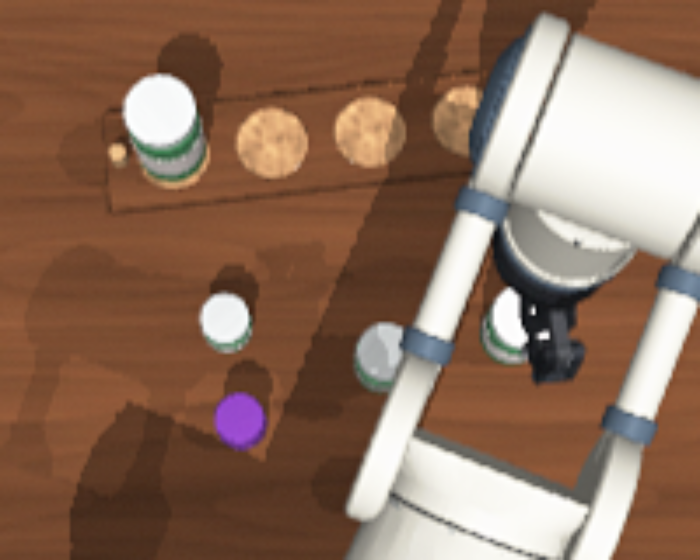

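The tallest jar stands upright on disc 1 (crop 165,130). The gripper is over the large jar, so I align and descend.

```bash
python3 -m creep '[[-0.4,0,0,-0.2,0,0],[-0.4,0,0,0,0,0],[-0.3,0,0.5,0,0,0],[-0.1,0,1,0,0,0],[0,0,1.2,0,0,0],[0,0,1.2,0,0,0],[0,0,0.5,0,0,0],[0,0,0,0,0,0]]'; python3 go.py large 0.042
```

```text
t: 13.12
position: [0.4681, -0.163, 0.1213]
tcp_rot: [[-0.114, 0.993, -0.001], [0.993, 0.114, 0.003], [0.003, -0.001, -1.0]]
contact_force: [0.1, -0.5, -0.1]
gripper_width: 0.0851
pos [ 0.4681 -0.163   0.1213] shift cm [-0.17 -0.08  7.93] rot [-0.1 -0.2  0.1] w 0.0851 F [ 0.1 -0.5 -0.1] t 13.12
```

```bash
python3 -m creep '[[-0.1,-0.1,0.8,0,-0.2,0],[0,0,1.2,0,0,0],[0,0,1.2,0,0,0],[0,0,1.2,0,0,0],[0,0,1.2,0,0,0],[0,0,1.1,0,0,0],[0,0,0.5,0,0,0],[0,0,0,0,0,0]]'; python3 go.py large 0.042
```

```text
t: 13.78
position: [0.4658, -0.1635, 0.0396]
tcp_rot: [[-0.114, 0.993, -0.003], [0.993, 0.114, 0.0], [0.0, -0.003, -1.0]]
contact_force: [-0.9, 0.1, 0.4]
gripper_width: 0.0857
pos [ 0.4658 -0.1635  0.0396] shift cm [-0.13  0.15 -0.24] rot [-0.2 -0.   0.1] w 0.0857 F [-0.9  0.1  0.4] t 13.78
```

```bash
python3 -m creep '[[-0.1,0.1,0,-0.2,0,0],[0,0,0,0,0,0],[0,0,0,0,0,0],[0,0,0,0,0,0],[0,0,0,0,0,0],[0,0,0,0,0,0],[0,0,0,0,0,0],[0,0,0,0,0,0]]' 1; python3 go.py large 0.042;  python3 -m creep '[[0,0,-0.4,0,0,0],[0,0,-0.8,0,0,0],[0,0,-1,0,0,0],[0,0,-1,0,0,0],[0,0,-1,0,0,0],[0,0,-0.6,0,0,0],[0,0,-0.3,0,0,0],[0,0,0,0,0,0]]'; python3 go.py m2 0.10
```

```text
t: 14.45
position: [0.4676, -0.1647, 0.0406]
tcp_rot: [[-0.114, 0.993, 0.002], [0.993, 0.114, -0.0], [-0.0, 0.002, -1.0]]
contact_force: [-0.1, 0.0, -2.9]
gripper_width: 0.0484
pos [ 0.4676 -0.1647  0.0406] shift cm [ 0.01 -0.02 -0.14] rot [0.1 0.  0.1] w 0.0484 F [-0.1  0.  -2.9] t 14.45
t: 15.12
position: [0.4679, -0.1649, 0.0988]
tcp_rot: [[-0.114, 0.993, 0.004], [0.993, 0.114, -0.001], [-0.001, 0.003, -1.0]]
contact_force: [0.3, 0.2, -3.4]
gripper_width: 0.0481
pos [ 0.4679 -0.1649  0.0988] shift cm [17.57 18.1  -0.08] rot [0.2 0.1 0.1] w 0.0481 F [ 0.3  0.2 -3.4] t 15.12
```

```bash
python3 -m creep '[[1,1.3,0,0,0,0],[2,2.2,0,0,0,0],[2.2,2.4,0,0,0,0],[2.2,2.4,0,0,0,0],[2.2,2.2,0,0,0,0],[2,2,0,0,0,0],[1.4,1.2,0,0,0,0],[0.5,0.4,0,0,0,0]]'; python3 go.py m2 0.10
```

```text
t: 15.78
position: [0.597, -0.0109, 0.0977]
tcp_rot: [[-0.108, 0.994, 0.003], [0.994, 0.108, -0.003], [-0.003, 0.002, -1.0]]
contact_force: [-1.0, -0.1, -2.5]
gripper_width: 0.0482
pos [ 0.597  -0.0109  0.0977] shift cm [ 3.76  3.48 -0.24] rot [ 0.1  0.2 -0.2] w 0.0482 F [-1.  -0.1 -2.5] t 15.78
```

```bash
python3 -m creep '[[0.6,0.6,0,0,0.1,-0.2],[0.8,0.7,0,0,0,0],[0.7,0.6,0,0,0,0],[0.5,0.5,0,0,0,0],[0.3,0.3,0,0,0,0],[0.1,0.1,0,0,0,0],[0,0,0,0,0,0],[0,0,0,0,0,0]]'; python3 go.py m2 0.0576
python3 - <<'E'
from h import *
d=imaging.get_image("side"); cv2.imwrite("pics/g4.png",cv2.resize(d["color"][60:260,180:420,::-1],None,fx=3,fy=3))
E
```

```text
t: 16.45
position: [0.6226, 0.0231, 0.0961]
tcp_rot: [[-0.11, 0.994, -0.001], [0.994, 0.11, -0.002], [-0.002, -0.001, -1.0]]
contact_force: [0.4, -0.8, -1.7]
gripper_width: 0.0484
pos [0.6226 0.0231 0.0961] shift cm [0.67 0.58 3.85] rot [-0.1  0.1 -0.1] w 0.0484 F [ 0.4 -0.8 -1.7] t 16.45
```

View pics/g4.png

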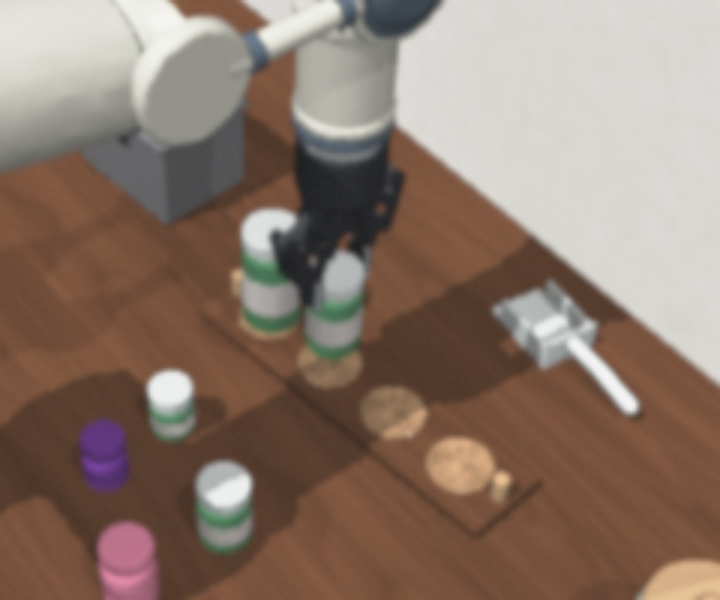

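The large jar is upright above disc 2 (crop 332,340 over 330,362) and clear of the tallest. Now align and lower.

```bash
python3 -m creep '[[0.2,0.2,0.3,0,0,-0.1],[0.2,0.2,0.5,0,0,0],[0.1,0.1,0.5,0,0,0],[0.1,0,0.5,0,0,0],[0,0,0.5,0,0,0],[0,0,0.4,0,0,0],[0,0,0.2,0,0,0],[0,0,0,0,0,0]]'; python3 go.py m2 0.0576
```

```text
t: 17.17
position: [0.6262, 0.0289, 0.0631]
tcp_rot: [[-0.11, 0.994, -0.002], [0.994, 0.11, -0.003], [-0.002, -0.003, -1.0]]
contact_force: [0.3, -0.3, -2.4]
gripper_width: 0.0482
pos [0.6262 0.0289 0.0631] shift cm [0.13 0.15 0.55] rot [-0.2  0.1 -0.1] w 0.0482 F [ 0.3 -0.3 -2.4] t 17.17
```

```bash
python3 -m creep '[[0.1,0.1,0.1,-0.2,0.1,0],[0,0,0.1,0,0,0],[0,0,0.1,0,0,0],[0,0,0.1,0,0,0],[0,0,0.1,0,0,0],[0,0,0.1,0,0,0],[0,0,0,0,0,0],[0,0,0,0,0,0]]'; python3 go.py m2 0.0576;python3 -m creep '[[0,0,0.1,0,0,0],[0,0,0.1,0,0,0],[0,0,0,0,0,0],[0,0,0,0,0,0],[0,0,0,0,0,0],[0,0,0,0,0,0],[0,0,0,0,0,0],[0,0,0,0,0,0]]'; python3 go.py m2 0.0576
```

```text
t: 17.83
position: [0.6276, 0.0299, 0.0574]
tcp_rot: [[-0.11, 0.994, 0.003], [0.994, 0.11, -0.0], [-0.001, 0.003, -1.0]]
contact_force: [-0.2, 0.4, -2.2]
gripper_width: 0.0484
pos [0.6276 0.0299 0.0574] shift cm [ 0.04  0.   -0.02] rot [ 0.1  0.  -0.1] w 0.0484 F [-0.2  0.4 -2.2] t 17.83
t: 18.5
position: [0.6281, 0.0299, 0.0573]
tcp_rot: [[-0.11, 0.994, 0.005], [0.994, 0.11, -0.001], [-0.001, 0.005, -1.0]]
contact_force: [-0.8, -1.5, -0.9]
gripper_width: 0.0484
pos [0.6281 0.0299 0.0573] shift cm [ 0.05 -0.05 -0.03] rot [ 0.3  0.1 -0.1] w 0.0484 F [-0.8 -1.5 -0.9] t 18.5
```

```bash
python3 -m creep '[[0,0,0.1,0.3,0,0],[0,0,0.1,0,0,0],[0,0,0,0,0,0],[0,0,0,0,0,0],[0,0,0,0,0,0],[0,0,0,0,0,0],[0,0,0,0,0,0],[0,0,0,0,0,0]]'; python3 go.py m2 0.0576
```

```text
t: 19.17
position: [0.6286, 0.0298, 0.0572]
tcp_rot: [[-0.11, 0.994, 0.001], [0.994, 0.11, -0.001], [-0.001, 0.0, -1.0]]
contact_force: [-1.4, -0.3, 0.4]
gripper_width: 0.0484
pos [0.6286 0.0298 0.0572] shift cm [ 0.06 -0.09 -0.04] rot [ 0.   0.1 -0.1] w 0.0484 F [-1.4 -0.3  0.4] t 19.17
```

Contact again: z stalls at 0.0572 and Fz is now +0.4 N. Release and lift.

```bash
python3 -m creep '[[0,0,0,0,0,0],[0,0,0,0,0,0],[0,0,0,0,0,0],[0,0,0,0,0,0],[0,0,0,0,0,0],[0,0,0,0,0,0],[0,0,0,0,0,0],[0,0,0,0,0,0]]' -1; python3 -m creep '[[0,-0.1,-1,0,0,0],[0,0,-1.5,0,0,0],[0,0,-1.6,0,0,0],[0,0,-1.6,0,0,0],[0,0,-1.6,0,0,0],[0,0,-1.6,0,0,0],[0,0,-1,0,0,0],[0,0,0,0,0,0]]'; python3 go.py medium 0.16
```

```text
t: 19.83
position: [0.6295, 0.0299, 0.0568]
tcp_rot: [[-0.11, 0.994, 0.003], [0.994, 0.11, -0.001], [-0.001, 0.002, -1.0]]
contact_force: [0.1, -0.1, -0.7]
gripper_width: 0.0857
t: 20.5
position: [0.627, 0.0299, 0.1637]
tcp_rot: [[-0.11, 0.994, 0.002], [0.994, 0.11, -0.001], [-0.001, 0.002, -1.0]]
contact_force: [0.4, 0.4, 0.7]
gripper_width: 0.0857
pos [0.627  0.0299 0.1637] shift cm [ -6.85 -19.3    0.35] rot [ 0.1  0.1 -0.1] w 0.0857 F [0.4 0.4 0.7] t 20.5
```

```bash
python3 -m creep '[[-0.5,-1.5,0,0,0,0],[-0.8,-2.4,0,0,0,0],[-0.9,-2.6,0,0,0,0],[-0.9,-2.6,0,0,0,0],[-0.9,-2.6,0,0,0,0],[-0.8,-2,0,0,0,0],[-0.5,-1.2,0,0,0,0],[-0.2,-0.4,0,0,0,0]]'; python3 go.py medium 0.16
python3 - <<'E'
from h import *
d=imaging.get_image("side"); cv2.imwrite("pics/g5.png",cv2.resize(d["color"][60:260,180:420,::-1],None,fx=3,fy=3))
E
```

```text
t: 21.17
position: [0.4746, -0.0431, 0.1593]
tcp_rot: [[-0.113, 0.994, -0.001], [0.994, 0.113, -0.001], [-0.001, -0.001, -1.0]]
contact_force: [0.1, -0.6, -0.7]
gripper_width: 0.0852
pos [ 0.4746 -0.0431  0.1593] shift cm [-1.27 -3.35 -0.07] rot [-0.1  0.   0. ] w 0.0852 F [ 0.1 -0.6 -0.7] t 21.17
```

View pics/g5.png

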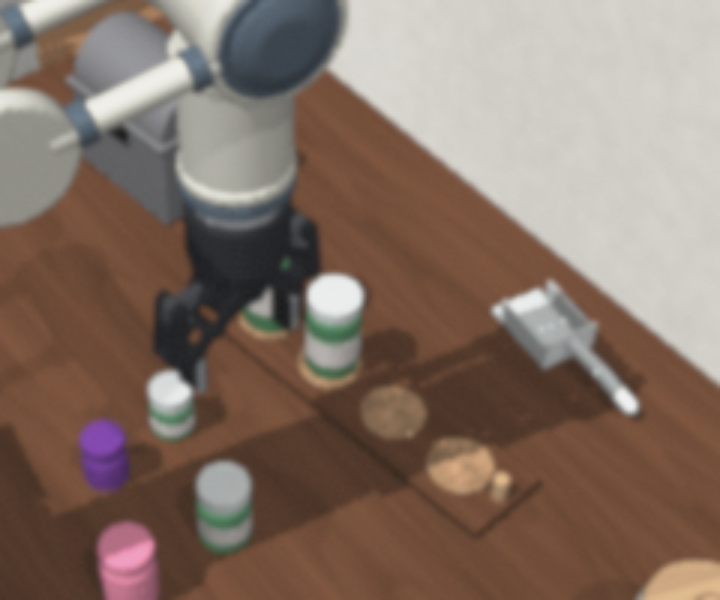

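Large stands on disc 2 (crop 332,335). Continuing to the medium jar (crop 224,505).

```bash
python3 -m creep '[[-0.3,-0.6,0,0,0,0],[-0.3,-0.7,0,0,0,0],[-0.2,-0.6,0,0,0,0],[-0.2,-0.5,0,0,0,0],[-0.1,-0.2,0.5,0,0,0],[0,-0.1,1,0,0,0],[0,0,0.6,0,0,0],[0,0,0,0,0,0]]'; python3 go.py medium 0.03
```

```text
t: 21.88
position: [0.4484, -0.0575, 0.1351]
tcp_rot: [[-0.114, 0.993, -0.002], [0.993, 0.114, 0.0], [0.0, -0.002, -1.0]]
contact_force: [-0.1, -0.5, -0.1]
gripper_width: 0.0855
pos [ 0.4484 -0.0575  0.1351] shift cm [-0.13 -0.57 10.51] rot [-0.1 -0.   0.1] w 0.0855 F [-0.1 -0.5 -0.1] t 21.88
```

```bash
python3 -m creep '[[-0.1,-0.3,0.3,0,0,0],[0,-0.2,1,0,0,0],[0,0,1.2,0,0,0],[0,0,1.4,0,0,0],[0,0,1.4,0,0,0],[0,0,1.4,0,0,0],[0,0,0.6,0,0,0],[0,0,0,0,0,0]]'; python3 go.py medium 0.03
```

```text
t: 22.55
position: [0.4416, -0.0584, 0.0524]
tcp_rot: [[-0.115, 0.993, -0.005], [0.993, 0.115, 0.001], [0.002, -0.005, -1.0]]
contact_force: [0.4, -0.2, 0.8]
gripper_width: 0.0851
pos [ 0.4416 -0.0584  0.0524] shift cm [-0.13  0.11  2.24] rot [-0.3 -0.1  0.2] w 0.0851 F [ 0.4 -0.2  0.8] t 22.55
```

```bash
python3 -m creep '[[-0.1,0.1,0.4,-0.3,0,0],[0,0,0.5,0,0,0],[0,0,0.5,0,0,0],[0,0,0.4,0,0,0],[0,0,0.2,0,0,0],[0,0,0,0,0,0],[0,0,0,0,0,0],[0,0,0,0,0,0]]'; python3 go.py medium 0.03
```

```text
t: 23.22
position: [0.4439, -0.0595, 0.032]
tcp_rot: [[-0.115, 0.993, 0.004], [0.993, 0.115, 0.001], [0.001, 0.004, -1.0]]
contact_force: [-0.2, 0.1, -0.7]
gripper_width: 0.0856
pos [ 0.4439 -0.0595  0.032 ] shift cm [ 0.02 -0.12  0.2 ] rot [ 0.2 -0.   0.2] w 0.0856 F [-0.2  0.1 -0.7] t 23.22
```

```bash
python3 -m creep '[[0,-0.1,0,0.2,0,0],[0,0,0,0,0,0],[0,0,0,0,0,0],[0,0,0,0,0,0],[0,0,0,0,0,0],[0,0,0,0,0,0],[0,0,0,0,0,0],[0,0,0,0,0,0]]' 1; python3 go.py medium 0.042;  python3 -m creep '[[0,0,-0.4,0,0,0],[0,0,-0.8,0,0,0],[0,0,-1,0,0,0],[0,0,-1,0,0,0],[0,0,-1,0,0,0],[0,0,-0.6,0,0,0],[0,0,-0.3,0,0,0],[0,0,0,0,0,0]]'; python3 go.py m3 0.09
```

```text
t: 23.88
position: [0.4437, -0.0598, 0.0336]
tcp_rot: [[-0.115, 0.993, 0.002], [0.993, 0.115, 0.0], [-0.0, 0.002, -1.0]]
contact_force: [-0.0, -1.0, 1.6]
gripper_width: 0.0437
pos [ 0.4437 -0.0598  0.0336] shift cm [ 0.05 -0.09 -0.84] rot [0.1 0.  0.2] w 0.0437 F [-0.  -1.   1.6] t 23.88
t: 24.55
position: [0.4436, -0.0598, 0.0908]
tcp_rot: [[-0.115, 0.993, 0.003], [0.993, 0.115, 0.0], [-0.0, 0.003, -1.0]]
contact_force: [0.1, 0.0, -2.9]
gripper_width: 0.044
pos [ 0.4436 -0.0598  0.0908] shift cm [-1.36 19.29  0.13] rot [0.2 0.  0.2] w 0.044 F [ 0.1  0.  -2.9] t 24.55
```

```bash
python3 -m creep '[[-0.1,1.5,0,0.1,0,0.1],[-0.2,2.4,0,0,0,0],[-0.2,2.6,0,0,0,0],[-0.2,2.6,0,0,0,0],[-0.2,2.6,0,0,0,0],[-0.2,2.2,0,0,0,0],[-0.1,1.4,0,0,0,0],[0,0.5,0,0,0,0]]'; python3 go.py m3 0.085
```

```text
t: 25.22
position: [0.6078, -0.0538, 0.0893]
tcp_rot: [[-0.112, 0.994, 0.0], [0.994, 0.112, -0.001], [-0.001, -0.0, -1.0]]
contact_force: [-0.3, -0.3, -1.6]
gripper_width: 0.0434
pos [ 0.6078 -0.0538  0.0893] shift cm [-0.07  2.91  0.43] rot [-0.  0.  0.] w 0.0434 F [-0.3 -0.3 -1.6] t 25.22
```

```bash
python3 -m creep '[[0,0.6,0,0,0,0],[0,0.6,0,0,0,0],[0,0.6,0,0,0,0],[0,0.5,0,0,0,0],[0,0.3,0.2,0,0,0],[0,0.1,0.3,0,0,0],[0,0,0.2,0,0,0],[0,0,0,0,0,0]]'; python3 go.py m3 0.0495
python3 - <<'E'
from h import *
d=imaging.get_image("side"); cv2.imwrite("pics/g6.png",cv2.resize(d["color"][60:260,180:420,::-1],None,fx=3,fy=3))
E
```

```text
t: 25.88
position: [0.6351, -0.0503, 0.0803]
tcp_rot: [[-0.112, 0.994, -0.004], [0.994, 0.112, -0.0], [0.0, -0.004, -1.0]]
contact_force: [-0.0, -0.4, -1.2]
gripper_width: 0.0434
pos [ 0.6351 -0.0503  0.0803] shift cm [-0.11  0.17  3.07] rot [-0.2 -0.   0. ] w 0.0434 F [-0.  -0.4 -1.2] t 25.88
```

View pics/g6.png

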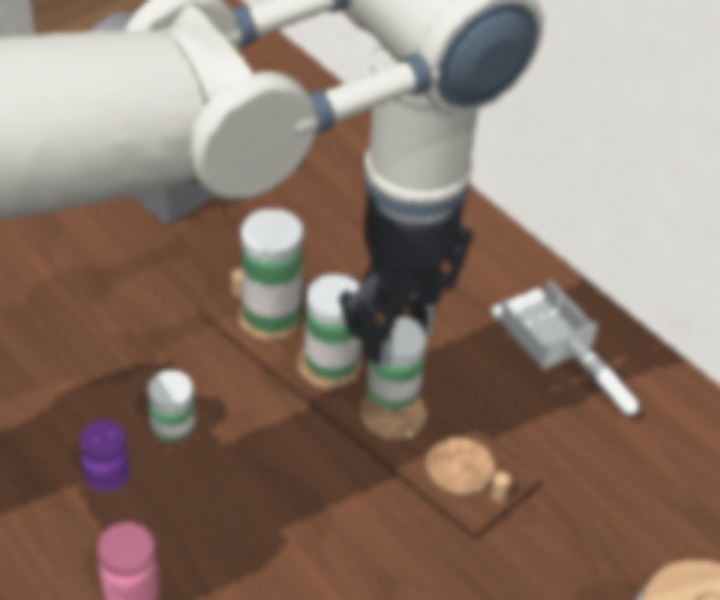

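Medium is upright over disc 3 (crop 395,395 over 394,412). Lowering.

```bash
python3 -m creep '[[-0.1,0.1,0.3,-0.2,0,0],[0,0,0.5,0,0,0],[0,0,0.5,0,0,0],[0,0,0.5,0,0,0],[0,0,0.4,0,0,0],[0,0,0.2,0,0,0],[0,0,0.1,0,0,0],[0,0,0,0,0,0]]'; python3 go.py m3 0.0495; python3 -m creep '[[0,0,0.1,0,0,0],[0,0,0.1,0,0,0],[0,0,0.1,0,0,0],[0,0,0.1,0,0,0],[0,0,0,0,0,0],[0,0,0,0,0,0],[0,0,0,0,0,0],[0,0,0,0,0,0]]'; python3 go.py m3 0.0495
```

```text
t: 26.6
position: [0.6352, -0.0515, 0.0523]
tcp_rot: [[-0.112, 0.994, -0.001], [0.994, 0.112, 0.0], [0.0, -0.001, -1.0]]
contact_force: [0.3, -0.7, -1.7]
gripper_width: 0.0436
pos [ 0.6352 -0.0515  0.0523] shift cm [0.01 0.17 0.28] rot [-0. -0. -0.] w 0.0436 F [ 0.3 -0.7 -1.7] t 26.6
t: 27.27
position: [0.636, -0.0516, 0.0506]
tcp_rot: [[-0.112, 0.994, 0.002], [0.994, 0.112, -0.0], [-0.001, 0.002, -1.0]]
contact_force: [-1.1, 0.1, 1.5]
gripper_width: 0.044
pos [ 0.636  -0.0516  0.0506] shift cm [0.03 0.09 0.11] rot [ 0.1  0.  -0. ] w 0.044 F [-1.1  0.1  1.5] t 27.27
```

Contact at z 0.0506, which matches the pick height plus 17 mm. Release and lift.

```bash
python3 -m creep '[[0,0,0,0,0,0],[0,0,0,0,0,0],[0,0,0,0,0,0],[0,0,0,0,0,0],[0,0,0,0,0,0],[0,0,0,0,0,0],[0,0,0,0,0,0],[0,0,0,0,0,0]]' -1; python3 -m creep '[[0,-0.1,-1,0,0,0],[0,0,-1.5,0,0,0],[0,0,-1.6,0,0,0],[0,0,-1.6,0,0,0],[0,0,-1.6,0,0,0],[0,0,-1.6,0,0,0],[0,0,-1,0,0,0],[0,0,0,0,0,0]]'; python3 go.py small 0.15
```

```text
t: 27.93
position: [0.637, -0.0517, 0.0512]
tcp_rot: [[-0.112, 0.994, 0.005], [0.994, 0.112, -0.0], [-0.001, 0.005, -1.0]]
contact_force: [0.0, -0.1, 1.1]
gripper_width: 0.0852
t: 28.6
position: [0.6342, -0.0517, 0.1581]
tcp_rot: [[-0.112, 0.994, 0.004], [0.994, 0.112, -0.0], [-0.001, 0.004, -1.0]]
contact_force: [0.4, -0.4, -0.0]
gripper_width: 0.0854
pos [ 0.6342 -0.0517  0.1581] shift cm [ 13.45 -14.71   0.74] rot [ 0.2  0.  -0. ] w 0.0854 F [ 0.4 -0.4 -0. ] t 28.6
```

```bash
python3 -m creep '[[0.6,-1.3,0,0.2,0,0],[1.2,-2,0,0,0,0],[1.6,-2.1,0,0,0,0],[1.8,-2.1,0,0,0,0],[1.8,-1.8,0,0,0,0],[1.7,-1.4,0,0,0,0],[1.2,-0.8,0,0,0,0],[0.4,-0.3,0,0,0,0]]' -0.5; python3 go.py small 0.15
```

```text
t: 29.27
position: [0.4995, 0.039, 0.1538]
tcp_rot: [[-0.108, 0.994, -0.003], [0.994, 0.108, -0.001], [-0.001, -0.003, -1.0]]
contact_force: [0.4, -0.7, 0.3]
gripper_width: 0.0644
pos [0.4995 0.039  0.1538] shift cm [ 2.92 -2.35  0.39] rot [-0.2  0.  -0.2] w 0.0644 F [ 0.4 -0.7  0.3] t 29.27
```

```bash
python3 -m creep '[[0.5,-0.4,0,-0.1,0,-0.2],[0.6,-0.5,0,0,0,0],[0.5,-0.5,0,0,0,0],[0.4,-0.3,0,0,0,0],[0.3,-0.2,0.2,0,0,0],[0.1,-0.1,0.5,0,0,0],[0,0,0.5,0,0,0],[0,0,0,0,0,0]]'; python3 go.py small 0.018
python3 - <<'E'
from h import *
d=imaging.get_image("side"); cv2.imwrite("pics/g7.png",cv2.resize(d["color"][60:260,180:420,::-1],None,fx=3,fy=3))
E
```

```text
t: 29.93
position: [0.4755, 0.0617, 0.1393]
tcp_rot: [[-0.112, 0.994, -0.002], [0.994, 0.112, -0.002], [-0.001, -0.002, -1.0]]
contact_force: [0.3, 0.1, -0.6]
gripper_width: 0.0643
pos [0.4755 0.0617 0.1393] shift cm [ 0.42 -0.18 12.13] rot [-0.1  0.1 -0. ] w 0.0643 F [ 0.3  0.1 -0.6] t 29.93
```

View pics/g7.png

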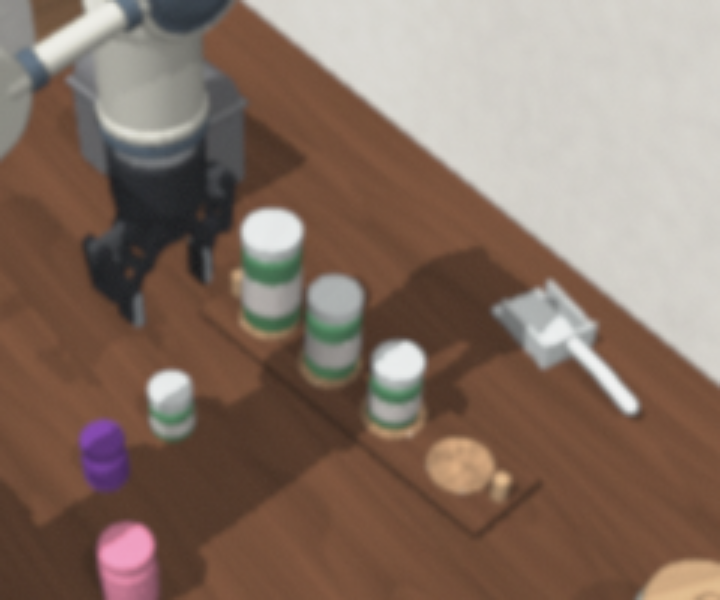

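Three jars stand on discs 1–3 (crop 270,270; 333,330; 396,390). The small jar is at (171,405), with purple clear of the fingers. Descending.

```bash
python3 -m creep '[[0.2,-0.1,0.5,0,0,0],[0.1,0,1.2,0,0,0],[0,0,1.4,0,0,0],[0,0,1.4,0,0,0],[0,0,1.4,0,0,0],[0,0,1,0,0,0],[0,0,0.4,0,0,0],[0,0,0,0,0,0]]'; python3 go.py small 0.018
```

```text
t: 30.65
position: [0.4738, 0.064, 0.0585]
tcp_rot: [[-0.11, 0.994, -0.003], [0.994, 0.11, -0.002], [-0.002, -0.003, -1.0]]
contact_force: [-0.5, 0.5, 0.2]
gripper_width: 0.0639
pos [0.4738 0.064  0.0585] shift cm [ 0.16 -0.05  4.05] rot [-0.2  0.1 -0.1] w 0.0639 F [-0.5  0.5  0.2] t 30.65
```

```bash
python3 -m creep '[[0.1,0,0.4,-0.1,0.1,0],[0,0,0.7,0,0,0],[0,0,0.8,0,0,0],[0,0,0.7,0,0,0],[0,0,0.6,0,0,0],[0,0,0.3,0,0,0],[0,0,0.1,0,0,0],[0,0,0,0,0,0]]'; python3 go.py small 0.018
```

```text
t: 31.32
position: [0.4748, 0.0652, 0.0203]
tcp_rot: [[-0.11, 0.994, 0.001], [0.994, 0.11, 0.0], [0.0, 0.001, -1.0]]
contact_force: [-0.3, -0.1, 0.0]
gripper_width: 0.064
pos [0.4748 0.0652 0.0203] shift cm [ 0.05 -0.17  0.23] rot [ 0.1 -0.  -0.1] w 0.064 F [-0.3 -0.1  0. ] t 31.32
```

```bash
python3 -m creep '[[0,-0.1,0,0,0,0],[0,0,0,0,0,0],[0,0,0,0,0,0],[0,0,0,0,0,0],[0,0,0,0,0,0],[0,0,0,0,0,0],[0,0,0,0,0,0],[0,0,0,0,0,0]]' 1; python3 go.py small 0.02;  python3 -m creep '[[0,0,-0.4,0,0,0],[0,0,-0.8,0,0,0],[0,0,-1,0,0,0],[0,0,-1,0,0,0],[0,0,-1,0,0,0],[0,0,-0.6,0,0,0],[0,0,-0.3,0,0,0],[0,0,0,0,0,0]]'; python3 go.py m4 0.08
```

```text
t: 31.98
position: [0.4745, 0.0651, 0.0218]
tcp_rot: [[-0.11, 0.994, 0.004], [0.994, 0.11, 0.001], [0.0, 0.004, -1.0]]
contact_force: [0.2, 0.8, -0.6]
gripper_width: 0.037
pos [0.4745 0.0651 0.0218] shift cm [ 0.06 -0.15  0.18] rot [ 0.2 -0.  -0.1] w 0.037 F [ 0.2  0.8 -0.6] t 31.98
t: 32.65
position: [0.4752, 0.0652, 0.0803]
tcp_rot: [[-0.11, 0.994, 0.007], [0.994, 0.11, 0.001], [-0.0, 0.007, -1.0]]
contact_force: [0.6, -0.4, -0.6]
gripper_width: 0.0376
pos [0.4752 0.0652 0.0803] shift cm [-21.53  14.81   0.13] rot [ 0.4  0.  -0.1] w 0.0376 F [ 0.6 -0.4 -0.6] t 32.65
```

```bash
python3 -m creep '[[-1.5,0.2,0,0.3,0,0],[-2.6,0.2,0,0.1,0,0],[-3,0.2,0,0,0,0],[-3,0.2,0,0,0,0],[-3,0.2,0,0,0,0],[-2.8,0.2,0,0,0,0],[-1.8,0.4,0,0,0,0],[-0.6,0.5,0,0,0,0]]'; python3 go.py m4 0.08
```

```text
t: 33.32
position: [0.5171, -0.1194, 0.0795]
tcp_rot: [[-0.116, 0.993, -0.001], [0.993, 0.116, 0.002], [0.002, -0.0, -1.0]]
contact_force: [-0.5, 1.8, -0.7]
gripper_width: 0.0372
pos [ 0.5171 -0.1194  0.0795] shift cm [-2.81 12.65 -0.06] rot [-0.  -0.1  0.2] w 0.0372 F [-0.5  1.8 -0.7] t 33.32
```

```bash
python3 -m creep '[[-0.6,0.8,0,0,-0.1,0.2],[-0.6,1.5,0,0,0,0],[-0.5,1.8,0,0,0,0],[-0.4,1.8,0,0,0,0],[-0.3,1.6,0,0,0,0],[-0.2,1.2,0,0,0,0],[0,0.7,0,0,0,0],[0,0.2,0,0,0,0]]'; python3 go.py m4 0.0388
python3 - <<'E'
from h import *
d=imaging.get_image("side"); cv2.imwrite("pics/g8.png",cv2.resize(d["color"][60:260,180:420,::-1],None,fx=3,fy=3))
E
```

```text
t: 33.98
position: [0.6197, -0.1323, 0.0752]
tcp_rot: [[-0.11, 0.994, -0.006], [0.994, 0.11, 0.004], [0.005, -0.005, -1.0]]
contact_force: [-0.6, -0.4, -0.5]
gripper_width: 0.0373
pos [ 0.6197 -0.1323  0.0752] shift cm [-0.34  2.63  3.63] rot [-0.3 -0.3 -0.1] w 0.0373 F [-0.6 -0.4 -0.5] t 33.98
```

View pics/g8.png

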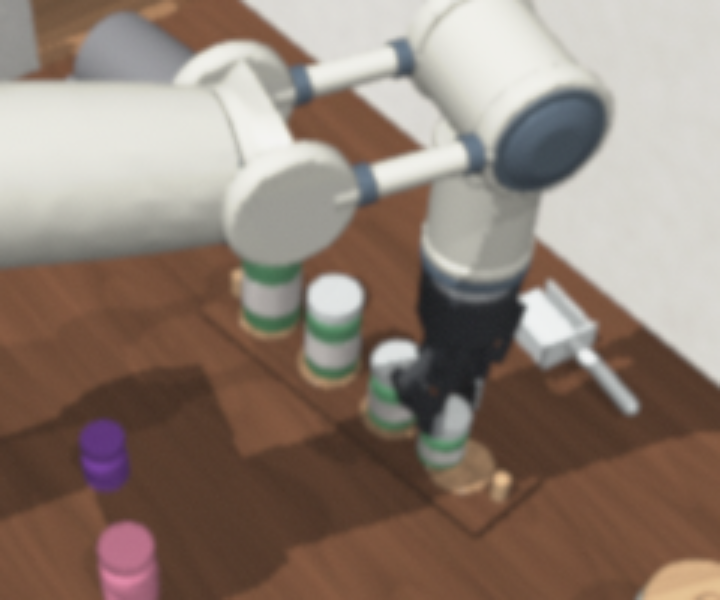

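The small jar is held upright in front of disc 4 (crop 443,440, with the disc at 462,465). It needs another 2.6 cm across.

```bash
python3 -m creep '[[-0.1,0.4,0,-0.1,-0.1,0],[-0.1,0.5,0,-0.1,-0.1,0],[-0.1,0.5,0,0,0,0],[0,0.5,0,0,0,0],[0,0.3,0.1,0,0,0],[0,0.1,0.3,0,0,0],[0,0,0.3,0,0,0],[0,0,0,0,0,0]]'; python3 go.py m4 0.0388
```

```text
t: 34.7
position: [0.6434, -0.1316, 0.0679]
tcp_rot: [[-0.111, 0.994, -0.002], [0.994, 0.111, 0.001], [0.001, -0.002, -1.0]]
contact_force: [0.4, -0.1, -0.2]
gripper_width: 0.0373
pos [ 0.6434 -0.1316  0.0679] shift cm [-0.13  0.25  2.91] rot [-0.1 -0.1 -0.1] w 0.0373 F [ 0.4 -0.1 -0.2] t 34.7
```

```bash
python3 -m creep '[[-0.1,0.2,0.3,-0.1,0,0],[0,0.1,0.5,0,0,0],[0,0,0.5,0,0,0],[0,0,0.5,0,0,0],[0,0,0.3,0,0,0],[0,0,0.2,0,0,0],[0,0,0,0,0,0],[0,0,0,0,0,0]]'; python3 go.py m4 0.0388; python3 -m creep '[[0,0,0.1,0,0,0],[0,0,0.1,0,0,0],[0,0,0.1,0,0,0],[0,0,0.1,0,0,0],[0,0,0,0,0,0],[0,0,0,0,0,0],[0,0,0,0,0,0],[0,0,0,0,0,0]]'; python3 go.py m4 0.0388
```

```text
t: 35.37
position: [0.6455, -0.1324, 0.0408]
tcp_rot: [[-0.11, 0.994, -0.003], [0.994, 0.11, 0.002], [0.002, -0.003, -1.0]]
contact_force: [0.6, -0.8, 0.3]
gripper_width: 0.0372
pos [ 0.6455 -0.1324  0.0408] shift cm [-0.03  0.05  0.2 ] rot [-0.2 -0.1 -0.1] w 0.0372 F [ 0.6 -0.8  0.3] t 35.37
t: 36.03
position: [0.6463, -0.1326, 0.0386]
tcp_rot: [[-0.11, 0.994, -0.0], [0.994, 0.11, 0.001], [0.001, -0.0, -1.0]]
contact_force: [-0.4, 0.7, -0.8]
gripper_width: 0.037
pos [ 0.6463 -0.1326  0.0386] shift cm [ 0.   -0.03 -0.02] rot [-0.  -0.  -0.1] w 0.037 F [-0.4  0.7 -0.8] t 36.03
```

```bash
python3 -m creep '[[0,0,0.1,0,0,0],[0,0,0.1,0,0,0],[0,0,0,0,0,0],[0,0,0,0,0,0],[0,0,0,0,0,0],[0,0,0,0,0,0],[0,0,0,0,0,0],[0,0,0,0,0,0]]'; python3 go.py m4 0.0388
```

```text
t: 36.7
position: [0.6466, -0.1328, 0.0382]
tcp_rot: [[-0.11, 0.994, 0.001], [0.994, 0.11, 0.0], [0.0, 0.001, -1.0]]
contact_force: [-0.7, -0.2, 1.1]
gripper_width: 0.037
pos [ 0.6466 -0.1328  0.0382] shift cm [ 0.03 -0.06 -0.06] rot [ 0.1 -0.  -0.1] w 0.037 F [-0.7 -0.2  1.1] t 36.7
```

Contact: Fz +1.1 N and z stalled. Release and lift.

```bash
python3 -m creep '[[0,0,0,0,0,0],[0,0,0,0,0,0],[0,0,0,0,0,0],[0,0,0,0,0,0],[0,0,0,0,0,0],[0,0,0,0,0,0],[0,0,0,0,0,0],[0,0,0,0,0,0]]' -1; python3 -m creep '[[0,-0.1,-1,0,0,0],[0,0,-1.5,0,0,0],[0,0,-2,0,0,0],[0,0,-2,0,0,0],[0,0,-2,0,0,0],[0,0,-2,0,0,0],[0,0,-1.5,0,0,0],[0,0,-0.5,0,0,0]]'; python3 -m creep '[[0,-1.5,0,0,0,0],[0,-2.5,0,0,0,0],[0,-3,0,0,0,0],[0,-3,0,0,0,0],[0,-3,0,0,0,0],[0,-3,0,0,0,0],[0,-2,0,0,0,0],[0,-1,0,0,0,0]]'
python3 - <<'E'
from h import *
for n in("top","side"):
    d=imaging.get_image(n); cv2.imwrite(f"pics/f_{n}.png",cv2.resize(d["color"][:,:,::-1],None,fx=1.5,fy=1.5))
E
```

```text
t: 37.37
position: [0.6466, -0.1328, 0.0376]
tcp_rot: [[-0.11, 0.994, 0.001], [0.994, 0.11, 0.0], [0.0, 0.001, -1.0]]
contact_force: [-0.1, -0.3, 0.5]
gripper_width: 0.0856
t: 38.03
position: [0.6434, -0.1326, 0.1699]
tcp_rot: [[-0.11, 0.994, -0.003], [0.994, 0.11, 0.001], [0.002, -0.003, -1.0]]
contact_force: [0.4, 0.7, 1.1]
gripper_width: 0.0853
t: 38.7
position: [0.4487, -0.1534, 0.1715]
tcp_rot: [[-0.113, 0.994, 0.002], [0.994, 0.113, -0.0], [-0.0, 0.002, -1.0]]
contact_force: [-0.7, -0.4, -0.0]
gripper_width: 0.0852
```

View pics/f_top.png

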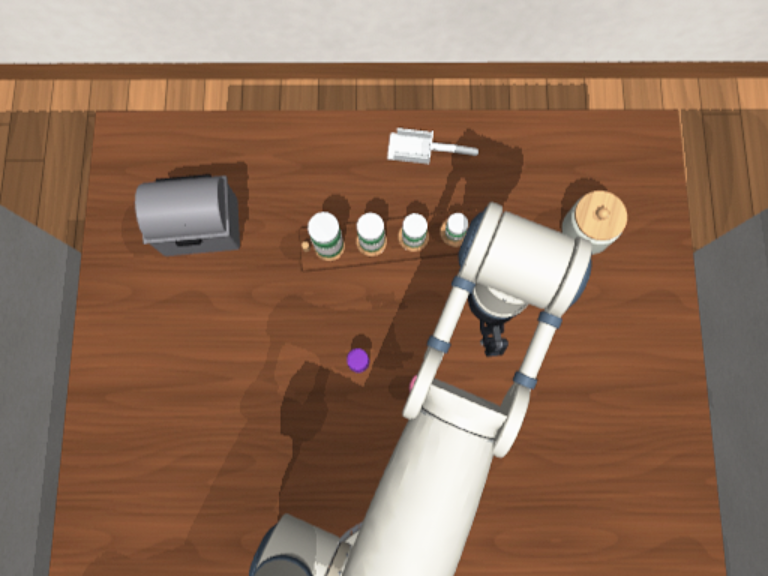

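View pics/f_side.png

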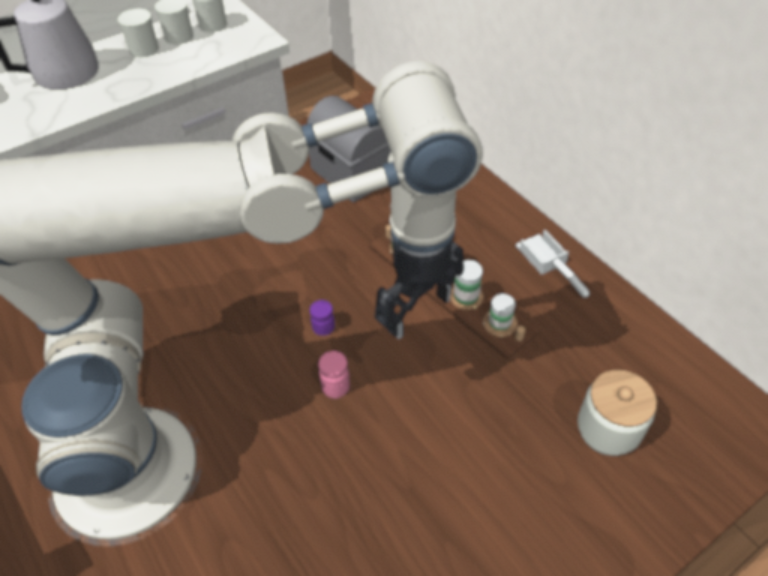

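All four stand on the tray, with the caddy and pot where they were. I move the arm aside and measure the cap centres against the discs.

```bash
python3 -m creep '[[-1,-1,0,0,0,0],[-2.5,-1.5,0,0,0,0],[-3,-1.5,0,0,0,0],[-3,-1,0,0,0,0],[-3,-0.5,0,0,0,0],[-3,0,0,0,0,0],[-2.5,0,0,0,0,0],[-1.5,0,0,0,0,0]]';python3 -m creep '[[-2,0,0,0,0,0],[-2,0,0,0,0,0],[-1.5,0,0,0,0,0],[-1,0,0,0,0,0],[-0.5,0,0,0,0,0],[0,0,0,0,0,0],[0,0,0,0,0,0],[0,0,0,0,0,0]]'
python3 - <<'E'
from h import *
M=[(.6184,.1118),(.6276,.0303),(.6368,-.0512),(.646,-.1326)];Mt=[(.6188,.1128),(.6281,.0315),(.6372,-.0501),(.6463,-.1314)]
H=[.127,.107,.089,.071]
d=imaging.get_image("top"); im=d["color"]; hsv=cv2.cvtColor(im,cv2.COLOR_RGB2HSV)
cv2.imwrite("pics/h_top.png",cv2.resize(im[120:200,180:340,::-1],None,fx=4.5,fy=4.5,interpolation=cv2.INTER_CUBIC))
m=(hsv[...,1]<45)&(hsv[...,2]>185)
B=blobs(m,60,600)
for (x,y),h in zip(Mt,H):
    u=proj(d,(x,y,h)); c,s=min(B,key=lambda b:np.hypot(*(b[0]-u)))
    print("expect px",np.round(u,1),"cap",c.round(1),s,"off mm",((ray(d,*c,h)[:2]-[x,y])*1000).round(1))
b=[(b[0].round(1),b[1][4]) for b in B]; print(b)
d=imaging.get_image("side"); cv2.imwrite("pics/h_side.png",cv2.resize(d["color"][100:260,220:420,::-1],None,fx=3.75,fy=3.75,interpolation=cv2.INTER_CUBIC))
E
```

```text
t: 39.47
position: [0.4212, -0.3589, 0.1716]
tcp_rot: [[-0.121, 0.993, 0.008], [0.993, 0.121, 0.0], [-0.001, 0.008, -1.0]]
contact_force: [0.5, 0.3, -0.4]
gripper_width: 0.0851
t: 40.13
position: [0.4341, -0.4358, 0.1654]
tcp_rot: [[-0.119, 0.993, 0.006], [0.993, 0.119, 0.005], [0.005, 0.006, -1.0]]
contact_force: [-1.0, 0.3, 0.3]
gripper_width: 0.0854
expect px [215.4 151.7] cap [215.2 151.1] [205 141  21  21 318] off mm [1.8 0.6]
expect px [246.2 150.7] cap [246.5 150.3] [238 142  18  18 249] off mm [ 1.  -0.7]
expect px [276.1 149.5] cap [276.4 149.9] [269 142  16  16 202] off mm [-1.  -0.6]
expect px [305.  148.4] cap [304.9 148.4] [299 142  13  14 147] off mm [-0.2  0.3]
[(array([279.8,  97. ]), np.int32(578)), (array([215.2, 151.1]), np.int32(318)), (array([246.5, 150.3]), np.int32(249)), (array([276.4, 149.9]), np.int32(202)), (array([304.9, 148.4]), np.int32(147)), (array([498.6, 164.1]), np.int32(315)), (array([397.2, 159.2]), np.int32(71)), (array([504.9, 180.4]), np.int32(365)), (array([460.4, 195.4]), np.int32(351)), (array([493.2, 200.5]), np.int32(182)), (array([501.9, 244.2]), np.int32(243)), (array([301.6, 377.6]), np.int32(303))]
```

View pics/h_top.png

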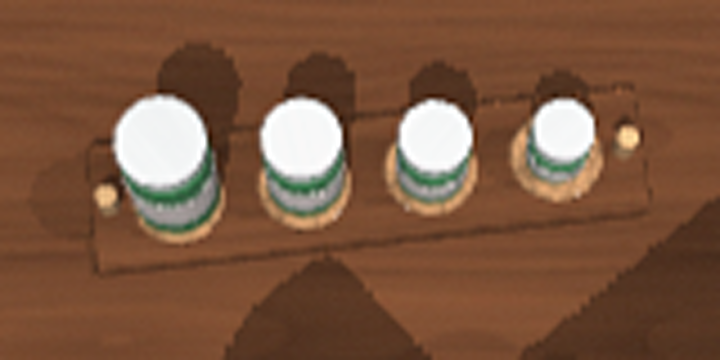

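View pics/h_side.png

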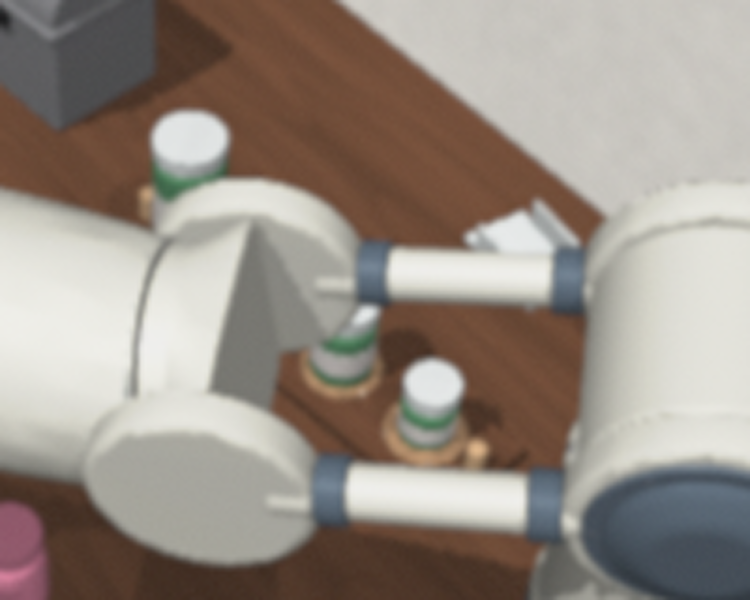

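All four caps are within 2 mm of their disc centres in the top view, and the jars are upright. The gripper is open and clear of everything, so I hand in.

```bash
python3 -c "
from bench import ctrl
print(ctrl.observe()['t']); print(ctrl.close_job())"
```

```text
40.2333
the job is handed in; nothing more can be done
None
```

All four jars stand on their discs and the job is handed in at about 40 s of the 112 s allowed. The caddy was at the +y end, so from its end of the row the order is tallest (mark_1), large (mark_2), medium (mark_3), small (mark_4). I lowered each jar until the wrist force showed contact before opening the gripper.

- **Final check:** in the last top view the cap centres were within about 2 mm of their disc centres, and all four jars looked upright. The gripper was open and away from everything.
- **Caddy, pot and look-alikes:** by eye the caddy, pot and purple jar looked unmoved; I did not measure any of them. The pink jar was mostly behind the arm in the last pictures, but I never worked near it.
- **Disagreements:** the top and side cameras disagreed by about 2–3 mm on three of the disc positions. On the fourth, at mark_4, they differed by about 6 mm, because the peg merged into its mask in the side view. I aimed close to the average of the two cameras, spacing the discs as in the top view. In the last side view the arm hid large and part of the others, so the final centring rests on the top view alone.

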